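# Line up the grooming jars by size along the rail

## Task

Stand the four amber jars on the rail in order of size, one in the middle of each rubber pad, with the largest next to the upright end stop and the smallest at the far end from it. They are glass, so keep them upright and set them down gently without dropping them, let go of them all, and leave the treat ball where it is.

Things in the scene. Friction and masses are not known exactly. Their poses are not given: they have to be found in the camera images.
- jar_largest: the largest of the four round amber glass jars with flat brass screw lids: straight-sided, 58 mm across (lid included), 98 mm tall; loose, starts upright on the table. Origin: centre of its underside; z is up its axis, its yaw means nothing.
- jar_large: the second largest of the four round amber glass jars with flat brass screw lids: straight-sided, 52 mm across (lid included), 80 mm tall; loose, starts upright on the table. Origin: centre of its underside; z is up its axis, its yaw means nothing.
- jar_medium: the third largest of the four round amber glass jars with flat brass screw lids: straight-sided, 46 mm across (lid included), 62 mm tall; loose, starts upright on the table. Origin: centre of its underside; z is up its axis, its yaw means nothing.
- jar_small: the smallest of the four round amber glass jars with flat brass screw lids: straight-sided, 40 mm across (lid included), 46 mm tall; loose, starts upright on the table. Origin: centre of its underside; z is up its axis, its yaw means nothing.
- mark_a: first pad, at the rail's left (+y) end as the robot sees it: one of four equal round dark rubber pads, 68 mm across and 2 mm thick, fixed in a straight row 90 mm apart on a low aluminium rail (440 x 80 mm, 10 mm high). Origin: centre of the pad's underside, 10 mm above the table; a jar stands on the pad's top, 2 mm higher. The row runs along the pad's own y (+y from pad d towards pad a).
- mark_b: second pad from the left: one of four equal round dark rubber pads, 68 mm across and 2 mm thick, fixed in a straight row 90 mm apart on a low aluminium rail (440 x 80 mm, 10 mm high). Origin: centre of the pad's underside, 10 mm above the table; a jar stands on the pad's top, 2 mm higher. The row runs along the pad's own y (+y from pad d towards pad a).
- mark_c: third pad from the left: one of four equal round dark rubber pads, 68 mm across and 2 mm thick, fixed in a straight row 90 mm apart on a low aluminium rail (440 x 80 mm, 10 mm high). Origin: centre of the pad's underside, 10 mm above the table; a jar stands on the pad's top, 2 mm higher. The row runs along the pad's own y (+y from pad d towards pad a).
- mark_d: fourth pad, at the rail's right (-y) end: one of four equal round dark rubber pads, 68 mm across and 2 mm thick, fixed in a straight row 90 mm apart on a low aluminium rail (440 x 80 mm, 10 mm high). Origin: centre of the pad's underside, 10 mm above the table; a jar stands on the pad's top, 2 mm higher. The row runs along the pad's own y (+y from pad d towards pad a).
- end_stop: upright wooden end stop, a plate 76 mm across the rail, 16 mm thick and 55 mm high, fixed on the rail 69 mm from the centre of the nearest end pad; in some starts it is at the left end, in others at the right. The other end has only a flat aluminium strip 4 mm high. Origin: centre of its underside, on top of the rail.
- treat_ball: bystander: orange plastic treat ball 72 mm across with a small flat foot, 70 mm high, standing on the table to the left or the right of the rail, clear of it; loose. Origin: centre of its underside.
Not all that is in view belongs to the job. Leave any turquoise look-alike of the jar_large alone.

How it is judged:
By the outcome, as a careful person would: the job done as asked, in the order asked, and still so for the second after the job is handed in, with the robot touching nothing.
It also fails if it takes over 102 s, if anything falls off the work surface, if the arm or the gripper's body presses on something with over 40 N, if the wrist force passes 120 N, or if a joint passes its speed limit or range.

## Robot

A 7-joint arm with a two-finger parallel gripper is mounted at the origin on the work surface. World frame = base frame: x ahead of the robot, y to its left, z up, the work surface at z = 0. Lengths are in m, angles in rad, forces in N, time in s.
With the tool pointing down it reaches from about 0.425 to 0.925 m from the base axis. Payload 6.8 kg.
Tool frame: the origin (TCP) lies midway between the tips of the shut fingers; the grasp point (between the pads) lies 19 mm behind it; z points along the fingers, y is the line along which they close (so a half turn about z gives the same grasp; the last joint's range is limited). The gripper opens to 85 mm and grips with 20 to 120 N. Pads are 22 mm wide; open, the fingers measure 114 mm over their backs; the gripper's body (76 mm by 85 mm) begins 54 mm behind the grasp point. The pads swing forward as they close: fully open they stand 13 mm farther back than shut.
Start: joints at [-1.322, 0.477, 0.022, 1.555, -0.011, 1.109, -0.083], TCP at [0.236, 0.633, 0.231] pointing down, gripper open.
Joint ranges: [-2.96, 2.96], [-0.34, 2.1], [-1.41, 1.46], [0.24, 2.44], [-1.37, 4.51], [0.17, 1.92], [-2.96, 2.96]. Speed limits (rad/s): [2.39, 2.39, 3.14, 3.14, 3.14, 3.14, 3.14].

## Interface

Orientations are given as a unit quaternion [w, x, y, z].
In Python, from station import bot gives the robot as it stands.
- The arm moves only by the tool jog_arm, never from a script. Its argument "rows" is a list of rows, each an object of numbers: "fingers": the finger opening in mm, from 0 to 85.4; "x", "y", "z": the shift along the tool's x, y, z in mm; "ax", "ay", "az": the turn, a rotation vector about the tool's x, y, z in degrees. A call has exactly 8 rows; each row shifts and turns the commanded pose from where the row before left it, along the tool's axes as they then stand; what a row does not reach is not made up. A row lasts 1/10 s, in which the tool goes at most 50 mm and 8.59 degrees, less where a joint would pass 70% of its speed; a pose out of reach is approached as far as the arm can. A call with a gripper value outside its range is refused whole. The fingers move at their own pace and stop on an object; "force" is the grip in N (left out, the last holds). Time passes only in rows, so rows that do not move let the fingers close, or fill a call up. It gives the time, the measured TCP pose, the force, the opening and the grip force at its end, in the units of the state.
- bot.get_obs(): the state, without advancing time (a new reading comes with each control period).
- bot.read_camera(name): name is "scene" or "top" or "wrist"; returns a dict with "pixels" (400x640x3 uint8, red, green, blue), "vertical_fov" (degrees; the focal length in pixels is half the picture's height over the tangent of half this angle, whatever the lens; pixels are square), "cx", "cy" (the principal point, pixels), "world_from_camera" (4x4, takes a point from camera to world coordinates). Camera axes: x right, y down, z forward; pixel columns grow to the right and rows downward; lengths in m; the calibration is good to about 2 mm. A picture is of the moment at which its call begins. There is no depth.
- bot.hand_in(): hands the job in; it is judged then, once.
The state is a dict: "t": time; "q": joint angles; "joint_vel": joint speeds; "joint_torque": joint torques, N m; "eef_pos": TCP position; "tool_rot": TCP orientation; "contact_force": force on the tool from outside, world axes, zero at the start; "torque": the same for the moment, N m; "gripper_width": opening from 0.0 (shut) to 1.0 (fully open); "grasp_force": force on a finger pad.
Only numpy, scipy, OpenCV 4.12 (cv2) and the standard library are available. Lean on these libraries where they do the work, as an engineer would, in place of code of your own. Each camera call takes 0.05 s, during which the arm holds its last target. There are 200 camera calls.

## Working session

There is one attempt and no reset: what is moved stays moved. The work goes in short steps, Python scripts to look and compute and a tool call to move; the robot and the scene stay as the last step left them, time stands still between calls to the robot, and variables do not carry over. Pictures are saved under pics/ and viewed, at most 14 in all, crops included, and the job is handed in when it is done.

Besides the shell and the picture viewer there is one more tool, called after ">>>" by a JSON object that holds its "api" and its "payload", one argument or row to a line. jog_arm: Moves the arm, as the interface text tells. Its arguments: {"type":"object","properties":{"rows":{"type":"array","items":{"type":"object","properties":{"fingers":{"type":"number"},"x":{"type":"number"},"y":{"type":"number"},"z":{"type":"number"},"ax":{"type":"number"},"ay":{"type":"number"},"az":{"type":"number"}}}},"force":{"type":"number"}},"required":["rows"]}

```bash
mkdir -p pics; ls
python3 - <<'E'
from station import bot
import cv2,numpy as np
o=bot.get_obs();print({k:np.round(v,3).tolist() for k,v in o.items()})
for n in ["top","scene"]:
    c=bot.read_camera(n);cv2.imwrite(f"pics/{n}0.png",c["pixels"][:,:,::-1])
    print(n,c["vertical_fov"],c["cx"],c["cy"],np.round(c["world_from_camera"],3).tolist())
E
```

```text
pics
{'t': 0.0, 'q': [-1.322, 0.478, 0.022, 1.556, -0.012, 1.109, -0.083], 'joint_vel': [-0.001, -0.001, -0.001, 0.0, 0.001, 0.001, -0.001], 'joint_torque': [0.001, -59.646, 1.609, -28.119, 0.013, 0.01, -0.0], 'eef_pos': [0.236, 0.632, 0.23], 'tool_rot': [-0.0, 0.177, 0.984, -0.001], 'contact_force': [-0.776, 0.685, -0.586], 'torque': [-0.011, -0.049, -0.049], 'grasp_force': 0.0, 'gripper_width': 1.003}
top 46.41424785644754 318.79746769363834 200.89520683975965 [[-0.009, -0.991, 0.134, 0.421], [-1.0, 0.007, -0.017, 0.014], [0.016, -0.134, -0.991, 1.526], [0.0, 0.0, 0.0, 1.0]]
scene 47.26488761006281 310.4370736037277 195.07096464727488 [[-0.678, 0.477, -0.559, 1.259], [0.735, 0.438, -0.518, 0.599], [-0.003, -0.762, -0.648, 0.762], [0.0, 0.0, 0.0, 1.0]]
```

View pics/top0.png

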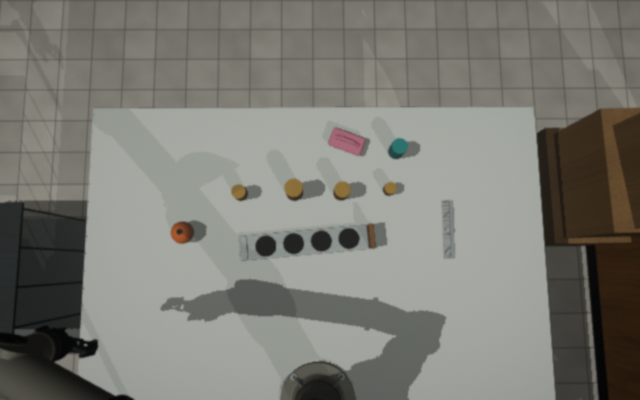

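View pics/scene0.png

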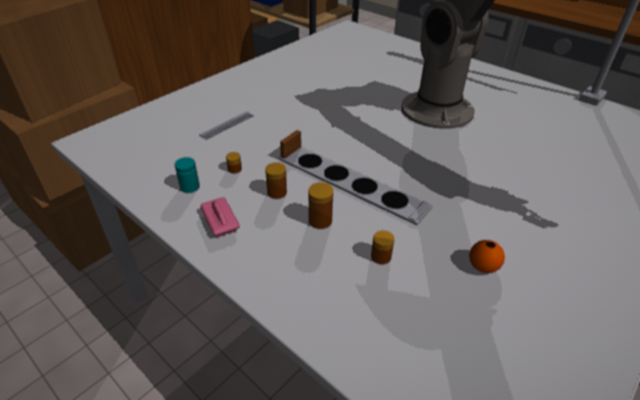

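Top view: the end stop (372,235) is at the right end (-y), so the order is largest→d, large→c, medium→b, small→a. Pads are at a(265,245), b(293,243), c(321,240), d(349,238).
Candidates for jars: amber (239,192), (293,188), (342,190) and (390,188). The turquoise look-alike (399,148), orange ball (181,232) and pink object (347,141) are all to be left alone.

```bash
cat > h.py <<'E'
import cv2,numpy as np
from station import bot
def cam(n):
    c=bot.read_camera(n); c["f"]=200/np.tan(np.radians(c["vertical_fov"]/2)); return c
def ray(c,u,v):
    d=np.array([(u-c["cx"])/c["f"],(v-c["cy"])/c["f"],1.]); T=np.array(c["world_from_camera"])
    return T[:3,3],T[:3,:3]@d
def plane(c,u,v,z):
    o,d=ray(c,u,v); return (o+d*(z-o[2])/d[2])
def proj(c,p):
    T=np.linalg.inv(np.array(c["world_from_camera"])); q=T[:3,:3]@p+T[:3,3]
    return c["f"]*q[0]/q[2]+c["cx"],c["f"]*q[1]/q[2]+c["cy"]
def blobs(m,lo=20):
    n,l,s,ce=cv2.connectedComponentsWithStats(m.astype(np.uint8))
    return [(ce[i].round(2),s[i]) for i in range(1,n) if s[i,4]>=lo]
E
python3 - <<'E'
from h import *
for n in ["top","scene"]:
    c=cam(n);p=c["pixels"];hsv=cv2.cvtColor(p,cv2.COLOR_RGB2HSV)
    H,S,V=[hsv[...,i].astype(int) for i in range(3)]
    am=(H>=8)&(H<=28)&(S>120)&(V>40)
    roi=np.zeros_like(am); 
    if n=="top": roi[150:270,150:420]=1
    else: roi[100:300,150:520]=1
    for ce,s in blobs(am&roi): print(n,"amber",ce,s, [np.round(np.median(x[am&roi][:]),0) for x in (H,)])
    for ce,s in blobs((V<50)&(S<120)&roi): print(n,"pad",ce,s,plane(c,*ce,.012).round(4))
    crop=p[160:265,160:420] if n=="top" else p[110:290,150:510]
    cv2.imwrite(f"pics/{n}1.png",cv2.resize(crop,None,fx=3 if n=="top" else 2,fy=3 if n=="top" else 2,interpolation=cv2.INTER_CUBIC)[:,:,::-1])
    if n=="top":
        for u in (239,293,342,390): print([p[v,u].tolist() for v in range(176,204,2)])
E
```

```text
top amber [293.29 188.32] [285 180  17  18 244] [np.float64(19.0)]
top amber [341.81 189.85] [335 182  15  16 192] [np.float64(19.0)]
top amber [389.78 188.18] [384 183  12  11 101] [np.float64(19.0)]
top amber [238.55 191.68] [232 186  14  13 137] [np.float64(19.0)]
top amber [181.27 232.38] [171 223  21  20 320] [np.float64(19.0)]
top amber [371.12 235.57] [369 225   6  22  89] [np.float64(19.0)]
top pad [348.51 238.05] [340 229  19  19 271] [ 0.5031 -0.1067  0.012 ]
top pad [320.89 240.55] [312 232  19  18 272] [ 0.4958 -0.017   0.012 ]
top pad [293.23 243.18] [284 234  19  19 276] [0.4881 0.0725 0.012 ]
top pad [265.48 245.65] [256 237  19  19 277] [0.4809 0.162  0.012 ]
[[161, 165, 159], [156, 160, 153], [154, 158, 151], [152, 157, 150], [138, 130, 108], [125, 101, 55], [129, 103, 56], [135, 108, 57], [140, 112, 58], [141, 113, 59], [141, 113, 59], [104, 83, 48], [104, 99, 88], [163, 166, 159]]
[[154, 158, 151], [146, 138, 114], [139, 112, 60], [138, 111, 58], [137, 110, 57], [137, 109, 57], [138, 110, 57], [138, 110, 57], [138, 111, 57], [137, 109, 57], [113, 90, 50], [62, 49, 
[... 861 characters left out ...]
56.37] [470 240  34  33 850] [np.float64(13.0)]
scene pad [430.18 104.68] [406 100  57  13 453] [ 0.0067 -0.0229  0.012 ]
scene pad [413.71 117.99] [402 106  31  20  79] [ 0.1152 -0.0163  0.012 ]
scene pad [442.81 116.67] [442 112   3   9  21] [0.0462 0.0472 0.012 ]
scene pad [309.68 160.5 ] [299 154  23  14 246] [ 0.5042 -0.104   0.012 ]
scene pad [336.   172.55] [325 166  23  14 272] [ 0.4967 -0.0145  0.012 ]
scene pad [364.11 185.53] [352 178  25  16 303] [0.4896 0.0751 0.012 ]
scene pad [394.43 199.43] [382 192  26  16 342] [0.4821 0.1648 0.012 ]
scene pad [159.   259.71] [150 253  19  14  42] [ 0.9942 -0.0973  0.012 ]
scene pad [154. 286.] [150 281   9  11  27] [ 1.0416 -0.043   0.012 ]
```

View pics/top1.png

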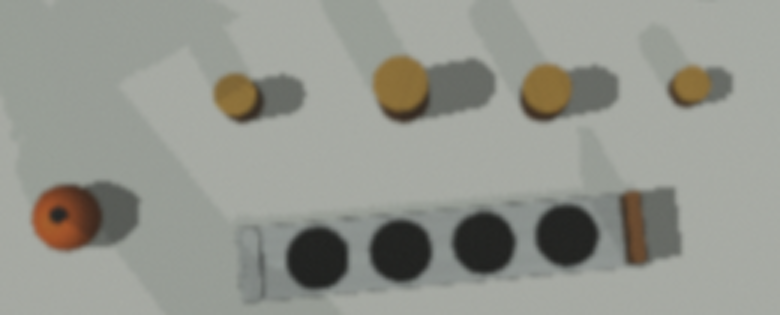

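The crop shows four round lids with sizes matching: medium (239,192), largest (293,187), large (342,189), small (390,187). The brown end stop is at the right.

Run:
```python
from h import *
Z=dict(largest=.098,large=.080,medium=.062,small=.046)
for n in ["top","scene"]:
    c=cam(n);p=c["pixels"];hsv=cv2.cvtColor(p,cv2.COLOR_RGB2HSV)
    H,S,V=[hsv[...,i].astype(int) for i in range(3)]
    R,G,B=[p[...,i].astype(int) for i in range(3)]
    thr=118 if n=="top" else 0
    m=(H>=14)&(H<=28)&(S>80)&(V>(110 if n=="top" else 75))
    roi=np.zeros_like(m)
    if n=="top": roi[150:215,210:420]=1
    else: roi[140:260,215:400]=1
    for ce,s in blobs(m&roi): print(n,ce,s,[(k,plane(c,*ce,z).round(4)[:2].tolist()) for k,z in Z.items()], round(np.sqrt(4*s[4]/np.pi)*1.44/c["f"]*1000,1))
```

```text
top [293.06 187.25] [285 179  18  18 252] [('largest', [0.657, 0.0693]), ('large', [0.66, 0.07]), ('medium', [0.663, 0.0707]), ('small', [0.6656, 0.0714])] 55.3
top [342.14 188.97] [334 182  17  15 199] [('largest', [0.6506, -0.0828]), ('large', [0.6535, -0.084]), ('medium', [0.6564, -0.0852]), ('small', [0.659, -0.0863])] 49.1
top [390.41 187.54] [385 182  12  12 113] [('largest', [0.6541, -0.233]), ('large', [0.657, -0.2361]), ('medium', [0.66, -0.2392]), ('small', [0.6626, -0.242])] 37.0
top [237.88 191.06] [232 185  13  14 144] [('largest', [0.6463, 0.2397]), ('large', [0.6491, 0.2425]), ('medium', [0.6519, 0.2454]), ('small', [0.6545, 0.2479])] 41.8
scene [233.31 157.58] [226 152  14  13 141] [('largest', [0.71, -0.1719]), ('large', [0.6951, -0.1928]), ('medium', [0.6802, -0.2136]), ('small', [0.667, -0.2322])] 42.2
scene [276.1  170.18] [265 163  21  17 267] [('largest', [0.674, -0.0562]), ('large', [0.6582, -0.0739]), ('medium', [0.6423, -0.0917]), ('small', [0.6282, -0.1074])] 58.1
scene [321.48 191.69] [309 182  24  22 400] [('largest', [0.6605, 0.0775]), ('large', [0.6443, 0.0634]), ('medium', [0.6281, 0.0493]), ('small', [0.6137, 0.0367])] 71.1
scene [384.14 239.05] [373 230  21  21 299] [('largest', [0.6863, 0.2694]), ('large', [0.6708, 0.2604]), ('medium', [0.6553, 0.2515]), ('small', [0.6415, 0.2436])] 61.5
```

>>> {"api": "jog_arm", "payload": {
  "rows": [
    {"x":-39,"y":-25,"fingers":85},
    {"x":-39,"y":-25},
    {"x":-39,"y":-25},
    {"x":-39,"y":-25},
    {"x":-39,"y":-25},
    {"x":-39,"y":-25},
    {"x":-39,"y":-25},
    {"x":-39,"y":-25}
  ],
  "force": 40
}}

```text
invalid input
```

>>> {"api": "jog_arm", "payload": {
  "rows": [
    {"az":8.1},
    {"az":8.1},
    {"az":8.1},
    {"az":8.1},
    {"az":8.1},
    {"az":8.1},
    {"az":8.1},
    {"az":8.1}
  ]
}}

```text
invalid input
```

```bash
cat >> h.py <<'E'
from scipy.spatial.transform import Rotation as Ro
def togo(target,yaw=np.degrees(np.arctan2(.0224,.2688))):
    "shift in tool axes (mm), turn about tool z (deg) to put TCP at target with tool y across the rail"
    o=bot.get_obs(); w,x,y,z=o["tool_rot"]; R=Ro.from_quat([x,y,z,w]).as_matrix()
    yt=np.array([np.cos(np.radians(yaw)),np.sin(np.radians(yaw)),0]); zt=np.array([0,0,-1.])
    E=R.T@np.c_[np.cross(yt,zt),yt,zt]
    print("t",round(o["t"],2),"pos",np.round(o["eef_pos"],4),"F",np.round(o["contact_force"],1),"w",round(o["gripper_width"]*85.4,1),"gf",round(o["grasp_force"],1))
    print("shift",(R.T@(np.array(target)-o["eef_pos"])*1000).round(1),"turn",np.degrees(Ro.from_matrix(E).as_rotvec()).round(2))
E
python3 -c "
from h import *
togo([.658,.0703,.2])"
```

```text
t 0.3 pos [0.2357 0.6323 0.231 ] F [ 1.1 -0.1 -0.5] w 85.2 gf 0.0
shift [-592.  -379.1   31.2] turn [-3.000e-02  2.000e-02  6.479e+01]
```

>>> {"api": "jog_arm", "payload": {
  "rows": [
    {"x":-39,"y":-25,"z":0,"ax":0,"ay":0,"az":0,"fingers":85},
    {"x":-39,"y":-25,"z":0,"ax":0,"ay":0,"az":0,"fingers":85},
    {"x":-39,"y":-25,"z":0,"ax":0,"ay":0,"az":0,"fingers":85},
    {"x":-39,"y":-25,"z":0,"ax":0,"ay":0,"az":0,"fingers":85},
    {"x":-39,"y":-25,"z":0,"ax":0,"ay":0,"az":0,"fingers":85},
    {"x":-39,"y":-25,"z":0,"ax":0,"ay":0,"az":0,"fingers":85},
    {"x":-39,"y":-25,"z":0,"ax":0,"ay":0,"az":0,"fingers":85},
    {"x":-39,"y":-25,"z":0,"ax":0,"ay":0,"az":0,"fingers":85}
  ],
  "force": 40
}}

```text
t: 1.1
eef_pos: [0.4591, 0.3345, 0.2315]
tool_rot: [0.0, 0.177, 0.984, 0.0]
contact_force: [-0.1, 0.4, -0.3]
gripper_width: 0.995
grasp_force: 0.0
```

>>> {"api": "jog_arm", "payload": {
  "rows": [
    {"x":0,"y":0,"z":0,"ax":0,"ay":0,"az":8.1,"fingers":85},
    {"x":0,"y":0,"z":0,"ax":0,"ay":0,"az":8.1,"fingers":85},
    {"x":0,"y":0,"z":0,"ax":0,"ay":0,"az":8.1,"fingers":85},
    {"x":0,"y":0,"z":0,"ax":0,"ay":0,"az":8.1,"fingers":85},
    {"x":0,"y":0,"z":0,"ax":0,"ay":0,"az":8.1,"fingers":85},
    {"x":0,"y":0,"z":0,"ax":0,"ay":0,"az":8.1,"fingers":85},
    {"x":0,"y":0,"z":0,"ax":0,"ay":0,"az":8.1,"fingers":85},
    {"x":0,"y":0,"z":0,"ax":0,"ay":0,"az":8.1,"fingers":85}
  ]
}}

```text
t: 1.9
eef_pos: [0.4582, 0.3361, 0.2314]
tool_rot: [-0.0, 0.679, 0.734, 0.0]
contact_force: [-0.5, -0.8, -0.4]
gripper_width: 0.998
grasp_force: 0.0
```

```bash
python3 -c "
from h import *
togo([.658,.0703,.2])"
```

```text
t 1.9 pos [0.4582 0.3361 0.2314] F [-0.5 -0.8 -0.4] w 85.2 gf 0.0
shift [-280.5  178.7   31.3] turn [ 0.   -0.01 -0.34]
```

>>> {"api": "jog_arm", "payload": {
  "rows": [
    {"x":-40,"y":25.5,"z":0,"ax":0,"ay":0,"az":-0.3,"fingers":85},
    {"x":-40,"y":25.5,"z":0,"ax":0,"ay":0,"az":0,"fingers":85},
    {"x":-40,"y":25.5,"z":0,"ax":0,"ay":0,"az":0,"fingers":85},
    {"x":-40,"y":25.5,"z":0,"ax":0,"ay":0,"az":0,"fingers":85},
    {"x":-40,"y":25.5,"z":0,"ax":0,"ay":0,"az":0,"fingers":85},
    {"x":-40,"y":25.5,"z":0,"ax":0,"ay":0,"az":0,"fingers":85},
    {"x":-40,"y":25.5,"z":0,"ax":0,"ay":0,"az":0,"fingers":85},
    {"x":0,"y":0,"z":0,"ax":0,"ay":0,"az":0,"fingers":85}
  ]
}}

```text
t: 2.7
eef_pos: [0.6634, 0.0639, 0.2316]
tool_rot: [0.003, 0.679, 0.734, -0.001]
contact_force: [-0.2, -0.9, 0.2]
gripper_width: 0.995
grasp_force: 0.0
```

Run:
```python
from h import *
togo([.658,.0703,.2])
c=cam("wrist");p=c["pixels"];cv2.imwrite("pics/w1.png",p[:,:,::-1])
print(c["vertical_fov"],c["cx"],c["cy"],np.round(c["world_from_camera"],3).tolist())
print("largest lid expected",proj(c,np.array([.658,.0703,.098])))
```

```text
t 2.7 pos [0.6634 0.0639 0.2316] F [-0.2 -0.9  0.2] w 85.0 gf 0.0
shift [ 6.9 -4.9 31.6] turn [ 0.12  0.29 -0.29]
67.78951459742566 318.5171458313492 198.96073872991514 [[0.997, 0.074, 0.025, 0.657], [0.078, -0.949, -0.306, 0.142], [0.002, 0.307, -0.952, 0.373], [0.0, 0.0, 0.0, 1.0]]
largest lid expected (np.float64(313.49582856290067), np.float64(181.63777135811276))
```

View pics/w1.png

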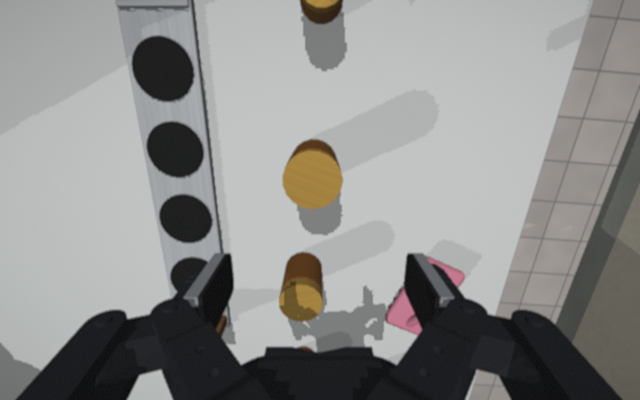

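The wrist view shows the largest jar's lid at (313,180), against (313.5,181.6) predicted. Large is below it at (303,300), and pads a, b and c are at (163,68), (175,149) and (186,218).

```bash
cat >> h.py <<'E'
def wlids(hs,show=True):
    c=cam("wrist");p=c["pixels"];hsv=cv2.cvtColor(p,cv2.COLOR_RGB2HSV)
    H,S,V=[hsv[...,i].astype(int) for i in range(3)]
    m=((H>=14)&(H<=28)&(S>100)&(V>112)).astype(np.uint8)
    for ce,s in blobs(cv2.morphologyEx(m,cv2.MORPH_OPEN,np.ones((3,3),np.uint8)),150):
        print("lid",ce,s[:4],{h:(plane(c,*ce,h)*1000).round(1)[:2].tolist() for h in hs})
    k=((V<60)&(S<110)).astype(np.uint8); k[:, 260:]=0
    for ce,s in blobs(k,300):
        if s[2]<90 and s[3]<90: print("pad",ce,s[:4],(plane(c,*ce,.012)*1000).round(1)[:2])
    return c
E
python3 - <<'E'
from h import *
wlids([.098,.08])
E
```

```text
lid [323.45   5.2 ] [303   0  41  14] {0.098: [653.0, 221.1], 0.08: [652.9, 226.0]}
lid [313.57 183.37] [285 154  58  59] {0.098: [656.4, 73.1], 0.08: [656.5, 68.4]}
lid [308.8  300.25] [296 287  27  29] {0.098: [661.3, -58.2], 0.08: [661.6, -71.6]}
pad [164.78  72.46] [135  41  60  64] [480.7 164.9]
pad [176.59 152.54] [150 126  55  54] [488.2  75.5]
pad [186.73 221.25] [162 199  51  46] [495.7 -13.8]
```

```bash
python3 -c "
from h import *
togo([.657,.0717,.045])"
```

```text
t 2.8 pos [0.6608 0.0713 0.231 ] F [0.4 0.6 0.1] w 85.2 gf 0.0
shift [  0.8  -3.7 186. ] turn [-0.02  0.02  0.12]
```

>>> {"api": "jog_arm", "payload": {
  "rows": [
    {"x":1,"y":-3.7,"z":0,"ax":0,"ay":0,"az":0,"fingers":85},
    {"x":0,"y":0,"z":40,"ax":0,"ay":0,"az":0,"fingers":85},
    {"x":0,"y":0,"z":40,"ax":0,"ay":0,"az":0,"fingers":85},
    {"x":0,"y":0,"z":40,"ax":0,"ay":0,"az":0,"fingers":85},
    {"x":0,"y":0,"z":30,"ax":0,"ay":0,"az":0,"fingers":85},
    {"x":0,"y":0,"z":20,"ax":0,"ay":0,"az":0,"fingers":85},
    {"x":0,"y":0,"z":16,"ax":0,"ay":0,"az":0,"fingers":85},
    {"x":0,"y":0,"z":0,"ax":0,"ay":0,"az":0,"fingers":85}
  ]
}}

```text
t: 3.6
eef_pos: [0.6547, 0.0752, 0.0433]
tool_rot: [-0.001, 0.674, 0.738, -0.001]
contact_force: [-0.8, -0.6, 0.4]
gripper_width: 0.997
grasp_force: 0.0
```

>>> {"api": "jog_arm", "payload": {
  "rows": [
    {"x":0,"y":0,"z":0,"ax":0,"ay":0,"az":0,"fingers":70},
    {"x":0,"y":0,"z":0,"ax":0,"ay":0,"az":0,"fingers":64},
    {"x":0,"y":0,"z":0,"ax":0,"ay":0,"az":0,"fingers":58},
    {"x":0,"y":0,"z":0,"ax":0,"ay":0,"az":0,"fingers":54},
    {"x":0,"y":0,"z":0,"ax":0,"ay":0,"az":0,"fingers":50},
    {"x":0,"y":0,"z":0,"ax":0,"ay":0,"az":0,"fingers":50},
    {"x":0,"y":0,"z":0,"ax":0,"ay":0,"az":0,"fingers":50},
    {"x":0,"y":0,"z":0,"ax":0,"ay":0,"az":0,"fingers":50}
  ]
}}

```text
t: 4.4
eef_pos: [0.6572, 0.0737, 0.047]
tool_rot: [0.0, 0.675, 0.738, 0.001]
contact_force: [-3.2, 0.2, 6.8]
gripper_width: 0.674
grasp_force: 41.7
```

Run:
```python
from h import *
togo([.5034,-.1046,.062])
c=cam("wrist");cv2.imwrite("pics/w2.png",c["pixels"][:,:,::-1])
```

```text
t 4.4 pos [0.6572 0.0737 0.047 ] F [-3.2  0.2  6.8] w 57.6 gf 41.7
shift [-164.  -168.9  -15.4] turn [ 0.08 -0.05  0.28]
```

View pics/w2.png

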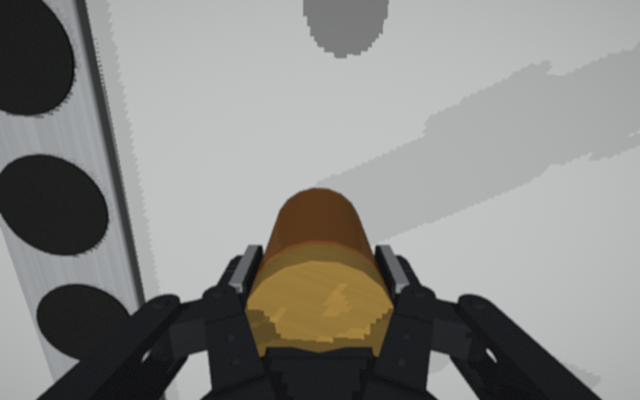

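The largest jar is held between the pads and upright (lid around (320,300)), with the opening at 57.6 mm.

>>> {"api": "jog_arm", "payload": {
  "rows": [
    {"x":0,"y":0,"z":-10,"ax":0,"ay":0,"az":0,"fingers":50},
    {"x":0,"y":0,"z":-20,"ax":0,"ay":0,"az":0,"fingers":50},
    {"x":0,"y":-10,"z":-20,"ax":0,"ay":0,"az":0,"fingers":50},
    {"x":0,"y":-25,"z":0,"ax":0,"ay":0,"az":0,"fingers":50},
    {"x":0,"y":-35,"z":0,"ax":0,"ay":0,"az":0,"fingers":50},
    {"x":-10,"y":-35,"z":0,"ax":0,"ay":0,"az":0,"fingers":50},
    {"x":-20,"y":-30,"z":0,"ax":0,"ay":0,"az":0,"fingers":50},
    {"x":-30,"y":-20,"z":0,"ax":0,"ay":0,"az":0,"fingers":50}
  ]
}}

```text
t: 5.25
eef_pos: [0.5052, 0.001, 0.0956]
tool_rot: [-0.001, 0.674, 0.739, 0.0]
contact_force: [0.9, -1.5, -3.4]
gripper_width: 0.672
grasp_force: 43.9
```

>>> {"api": "jog_arm", "payload": {
  "rows": [
    {"x":-30,"y":-10,"z":0,"ax":0,"ay":0,"az":0,"fingers":50},
    {"x":-30,"y":-4,"z":0,"ax":0,"ay":0,"az":0,"fingers":50},
    {"x":-24,"y":0,"z":0,"ax":0,"ay":0,"az":0,"fingers":50},
    {"x":-15,"y":0,"z":0,"ax":0,"ay":0,"az":0,"fingers":50},
    {"x":-5,"y":0,"z":0,"ax":0,"ay":0,"az":0.3,"fingers":50},
    {"x":0,"y":0,"z":0,"ax":0,"ay":0,"az":0,"fingers":50},
    {"x":0,"y":0,"z":0,"ax":0,"ay":0,"az":0,"fingers":50},
    {"x":0,"y":0,"z":0,"ax":0,"ay":0,"az":0,"fingers":50}
  ]
}}

```text
t: 6.05
eef_pos: [0.5029, -0.1034, 0.0953]
tool_rot: [-0.0, 0.676, 0.736, 0.0]
contact_force: [0.3, 0.4, -2.8]
gripper_width: 0.669
grasp_force: 43.9
```

Run:
```python
from h import *
togo([.5034,-.1046,.060])
c=cam("top");p=c["pixels"];cv2.imwrite("pics/t2.png",cv2.resize(p[150:270,160:420],None,fx=3,fy=3,interpolation=cv2.INTER_CUBIC)[:,:,::-1])
c=cam("wrist");p=c["pixels"];cv2.imwrite("pics/w3.png",p[:,:,::-1]);togo([.5034,-.1046,.060])
```

```text
t 6.05 pos [ 0.5029 -0.1034  0.0953] F [ 0.3  0.4 -2.8] w 57.1 gf 43.9
shift [-1.2  0.4 35.3] turn [-0.01 -0.04  0.1 ]
t 6.15 pos [ 0.5029 -0.1037  0.0953] F [-0.4 -0.1 -3.4] w 57.4 gf 43.9
shift [-0.9  0.4 35.3] turn [-0.01 -0.02  0.08]
```

View pics/w3.png

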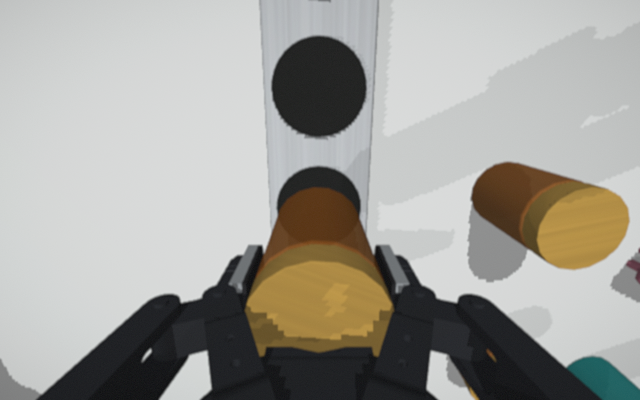

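The largest jar is held upright over pad d (hidden at (318,200)), and pad c is at (319,86). Next, the jar's offset in the hand.

Run:
```python
from h import *
c=cam("wrist");p=c["pixels"]
print([p[r,320].tolist() for r in range(238,280,3)])
z=.0953-.047+.098
for r in (255,258,261,264): print(r,plane(c,320,r,z).round(4))
print([p[300,u].tolist() for u in range(240,256,3)],plane(c,247,300,z).round(4),plane(c,392,300,z).round(4))
print("pad c",[ (ce,plane(c,*ce,.012).round(4)) for ce,s in blobs((p.max(2)<60)[30:140,260:380]*1,300) for ce in [ce+[260,30]]])
```

```text
[[90, 55, 24], [112, 67, 28], [126, 90, 44], [125, 100, 51], [127, 103, 53], [127, 102, 52], [125, 101, 51], [127, 102, 53], [173, 138, 70], [176, 141, 71], [173, 138, 69], [172, 138, 70], [170, 136, 69], [174, 141, 70]]
255 [ 0.5008 -0.0753  0.1463]
258 [ 0.5009 -0.0764  0.1463]
261 [ 0.501  -0.0775  0.1463]
264 [ 0.5011 -0.0787  0.1463]
[[23, 23, 27], [27, 29, 30], [46, 39, 30], [167, 133, 67], [167, 133, 67], [167, 133, 68]] [ 0.4762 -0.0954  0.1463] [ 0.5281 -0.091   0.1463]
pad c [(array([318.58,  85.77]), array([ 0.495 , -0.0139,  0.012 ]))]
```

>>> {"api": "jog_arm", "payload": {
  "rows": [
    {"x":2,"y":0,"z":0,"ax":0,"ay":0,"az":0,"fingers":50},
    {"x":0,"y":0,"z":10,"ax":0,"ay":0,"az":0,"fingers":50},
    {"x":0,"y":0,"z":10,"ax":0,"ay":0,"az":0,"fingers":50},
    {"x":0,"y":0,"z":6,"ax":0,"ay":0,"az":0,"fingers":50},
    {"x":0,"y":0,"z":4,"ax":0,"ay":0,"az":0,"fingers":50},
    {"x":0,"y":0,"z":2.5,"ax":0,"ay":0,"az":0,"fingers":50},
    {"x":0,"y":0,"z":1.5,"ax":0,"ay":0,"az":0,"fingers":50},
    {"x":0,"y":0,"z":1,"ax":0,"ay":0,"az":0,"fingers":50}
  ]
}}

```text
t: 7.0
eef_pos: [0.5028, -0.1029, 0.0603]
tool_rot: [0.0, 0.677, 0.736, 0.0]
contact_force: [0.1, 0.4, -3.1]
gripper_width: 0.669
grasp_force: 44.0
```

>>> {"api": "jog_arm", "payload": {
  "rows": [
    {"x":0,"y":0,"z":0.5,"ax":0,"ay":0,"az":0,"fingers":50},
    {"x":0,"y":0,"z":0.5,"ax":0,"ay":0,"az":0,"fingers":50},
    {"x":0,"y":0,"z":0,"ax":0,"ay":0,"az":0,"fingers":50},
    {"x":0,"y":0,"z":0,"ax":0,"ay":0,"az":0,"fingers":50},
    {"x":0,"y":0,"z":0,"ax":0,"ay":0,"az":0,"fingers":50},
    {"x":0,"y":0,"z":0,"ax":0,"ay":0,"az":0,"fingers":50},
    {"x":0,"y":0,"z":0,"ax":0,"ay":0,"az":0,"fingers":50},
    {"x":0,"y":0,"z":0,"ax":0,"ay":0,"az":0,"fingers":50}
  ]
}}

```text
t: 7.8
eef_pos: [0.5027, -0.1028, 0.0593]
tool_rot: [-0.0, 0.677, 0.736, 0.0]
contact_force: [-0.4, -0.6, -3.6]
gripper_width: 0.669
grasp_force: 44.0
```

>>> {"api": "jog_arm", "payload": {
  "rows": [
    {"x":0,"y":0,"z":0.5,"ax":0,"ay":0,"az":0,"fingers":50},
    {"x":0,"y":0,"z":0.5,"ax":0,"ay":0,"az":0,"fingers":50},
    {"x":0,"y":0,"z":0,"ax":0,"ay":0,"az":0,"fingers":50},
    {"x":0,"y":0,"z":0,"ax":0,"ay":0,"az":0,"fingers":50},
    {"x":0,"y":0,"z":0,"ax":0,"ay":0,"az":0,"fingers":50},
    {"x":0,"y":0,"z":0,"ax":0,"ay":0,"az":0,"fingers":50},
    {"x":0,"y":0,"z":0,"ax":0,"ay":0,"az":0,"fingers":50},
    {"x":0,"y":0,"z":0,"ax":0,"ay":0,"az":0,"fingers":50}
  ]
}}

```text
t: 8.6
eef_pos: [0.5028, -0.1029, 0.0589]
tool_rot: [-0.0, 0.677, 0.736, 0.0]
contact_force: [-2.6, 0.9, 5.2]
gripper_width: 0.672
grasp_force: 44.7
```

>>> {"api": "jog_arm", "payload": {
  "rows": [
    {"x":0,"y":0,"z":0.5,"ax":0,"ay":0,"az":0,"fingers":50},
    {"x":0,"y":0,"z":0.5,"ax":0,"ay":0,"az":0,"fingers":50},
    {"x":0,"y":0,"z":0,"ax":0,"ay":0,"az":0,"fingers":50},
    {"x":0,"y":0,"z":0,"ax":0,"ay":0,"az":0,"fingers":50},
    {"x":0,"y":0,"z":0,"ax":0,"ay":0,"az":0,"fingers":50},
    {"x":0,"y":0,"z":0,"ax":0,"ay":0,"az":0,"fingers":50},
    {"x":0,"y":0,"z":0,"ax":0,"ay":0,"az":0,"fingers":50},
    {"x":0,"y":0,"z":0,"ax":0,"ay":0,"az":0,"fingers":50}
  ]
}}

```text
t: 9.4
eef_pos: [0.5028, -0.1029, 0.0588]
tool_rot: [-0.0, 0.677, 0.736, 0.001]
contact_force: [-6.2, 2.0, 17.7]
gripper_width: 0.667
grasp_force: 45.6
```

>>> {"api": "jog_arm", "payload": {
  "rows": [
    {"x":0,"y":0,"z":-1.2,"ax":0,"ay":0,"az":0,"fingers":50},
    {"x":0,"y":0,"z":0,"ax":0,"ay":0,"az":0,"fingers":56},
    {"x":0,"y":0,"z":0,"ax":0,"ay":0,"az":0,"fingers":60},
    {"x":0,"y":0,"z":0,"ax":0,"ay":0,"az":0,"fingers":66},
    {"x":0,"y":0,"z":0,"ax":0,"ay":0,"az":0,"fingers":75},
    {"x":0,"y":0,"z":0,"ax":0,"ay":0,"az":0,"fingers":85},
    {"x":0,"y":0,"z":0,"ax":0,"ay":0,"az":0,"fingers":85},
    {"x":0,"y":0,"z":0,"ax":0,"ay":0,"az":0,"fingers":85}
  ]
}}

```text
t: 10.2
eef_pos: [0.5027, -0.1028, 0.0585]
tool_rot: [-0.0, 0.677, 0.736, -0.0]
contact_force: [0.3, 0.8, -0.4]
gripper_width: 0.997
grasp_force: 0.0
```

>>> {"api": "jog_arm", "payload": {
  "rows": [
    {"x":0,"y":0,"z":-20,"ax":0,"ay":0,"az":0,"fingers":85},
    {"x":0,"y":0,"z":-40,"ax":0,"ay":0,"az":0,"fingers":85},
    {"x":0,"y":0,"z":-40,"ax":0,"ay":0,"az":0,"fingers":85},
    {"x":0,"y":0,"z":-40,"ax":0,"ay":0,"az":0,"fingers":85},
    {"x":0,"y":30,"z":0,"ax":0,"ay":0,"az":0,"fingers":85},
    {"x":0,"y":40,"z":0,"ax":0,"ay":0,"az":0,"fingers":85},
    {"x":0,"y":40,"z":0,"ax":0,"ay":0,"az":0,"fingers":85},
    {"x":0,"y":0,"z":0,"ax":0,"ay":0,"az":0,"fingers":85}
  ]
}}

```text
t: 11.0
eef_pos: [0.6168, -0.0917, 0.1982]
tool_rot: [0.001, 0.676, 0.737, 0.001]
contact_force: [-0.8, 1.2, -0.4]
gripper_width: 0.995
grasp_force: 0.0
```

Run:
```python
from h import *
c=cam("top");p=c["pixels"];cv2.imwrite("pics/t3.png",cv2.resize(p[150:270,160:420],None,fx=3,fy=3,interpolation=cv2.INTER_CUBIC)[:,:,::-1])
wlids([.110,.08])
togo([.6537,-.082,.04])
```

```text
lid [362.46 184.1 ] [335 156  56  57] {0.11: [647.3, -72.9], 0.08: [652.5, -80.4]}
lid [182.33 206.08] [148 173  69  67] {0.11: [503.2, -103.8], 0.08: [489.5, -115.3]}
lid [193.   254.47] [175 249  39  12] {0.11: [510.0, -147.4], 0.08: [497.3, -164.6]}
lid [235.83 253.7 ] [220 249  26  12] {0.11: [546.7, -143.5], 0.08: [538.8, -160.3]}
lid [348.23 304.8 ] [333 293  33  25] {0.11: [649.0, -187.0], 0.08: [654.5, -209.4]}
pad [203.7   13.87] [168   0  69  35] [489.7  58. ]
pad [211.45  93.59] [180  61  64  67] [495.4 -14.3]
pad [232.77 169.36] [196 150  54  58] [517.3 -92.8]
t 11.1 pos [ 0.6125 -0.0935  0.1978] F [-0.2 -0.4  0.4] w 84.8 gf 0.0
shift [  8.1  42.3 157.7] turn [-0.07  0.02  0.02]
```

View pics/t3.png

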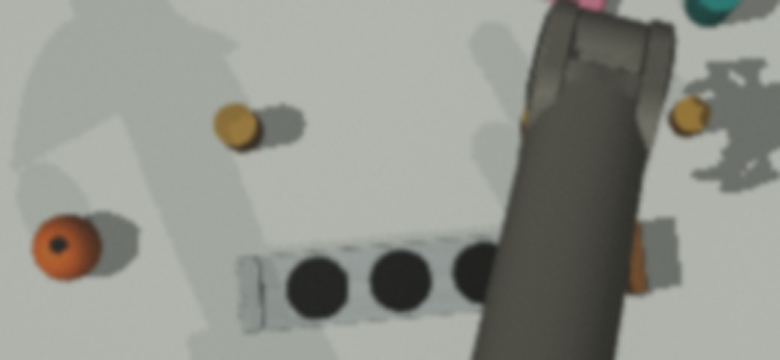

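Top crop: the arm covers pad d and the large jar; medium (237,127), small (690,116) and the ball (66,248) are undisturbed. From the wrist camera the largest jar's lid is at (503.2,-103.8), and pad d should be at (502.8,-103.9).

>>> {"api": "jog_arm", "payload": {
  "rows": [
    {"x":5,"y":20,"z":0,"ax":0,"ay":0,"az":0,"fingers":85},
    {"x":4.5,"y":21.5,"z":0,"ax":0,"ay":0,"az":0,"fingers":85},
    {"x":0,"y":0,"z":20,"ax":0,"ay":0,"az":0,"fingers":85},
    {"x":0,"y":0,"z":35,"ax":0,"ay":0,"az":0,"fingers":85},
    {"x":0,"y":0,"z":40,"ax":0,"ay":0,"az":0,"fingers":85},
    {"x":0,"y":0,"z":35,"ax":0,"ay":0,"az":0,"fingers":85},
    {"x":0,"y":0,"z":20,"ax":0,"ay":0,"az":0,"fingers":85},
    {"x":0,"y":0,"z":12,"ax":0,"ay":0,"az":0,"fingers":85}
  ]
}}

```text
t: 11.9
eef_pos: [0.6505, -0.0811, 0.0346]
tool_rot: [-0.001, 0.677, 0.736, -0.001]
contact_force: [0.2, 0.2, -0.2]
gripper_width: 0.996
grasp_force: 0.0
```

>>> {"api": "jog_arm", "payload": {
  "rows": [
    {"x":0,"y":0,"z":0,"ax":0,"ay":0,"az":0,"fingers":70},
    {"x":0,"y":0,"z":0,"ax":0,"ay":0,"az":0,"fingers":60},
    {"x":0,"y":0,"z":0,"ax":0,"ay":0,"az":0,"fingers":54},
    {"x":0,"y":0,"z":0,"ax":0,"ay":0,"az":0,"fingers":50},
    {"x":0,"y":0,"z":0,"ax":0,"ay":0,"az":0,"fingers":46},
    {"x":0,"y":0,"z":0,"ax":0,"ay":0,"az":0,"fingers":44},
    {"x":0,"y":0,"z":0,"ax":0,"ay":0,"az":0,"fingers":44},
    {"x":0,"y":0,"z":0,"ax":0,"ay":0,"az":0,"fingers":44}
  ]
}}

```text
t: 12.7
eef_pos: [0.6538, -0.081, 0.0383]
tool_rot: [0.001, 0.677, 0.736, 0.001]
contact_force: [-2.0, -0.5, 6.0]
gripper_width: 0.596
grasp_force: 41.3
```

Run:
```python
from h import *
togo([.4956,-.0145,.06])
```

```text
t 12.7 pos [ 0.6538 -0.081   0.0383] F [-2.  -0.5  6. ] w 50.9 gf 41.3
shift [  79.4 -152.1  -22. ] turn [ 0.13  0.01 -0.01]
```

>>> {"api": "jog_arm", "payload": {
  "rows": [
    {"x":0,"y":0,"z":-10,"ax":0,"ay":0,"az":0,"fingers":44},
    {"x":0,"y":0,"z":-20,"ax":0,"ay":0,"az":0,"fingers":44},
    {"x":10,"y":0,"z":-20,"ax":0,"ay":0,"az":0,"fingers":44},
    {"x":25,"y":0,"z":0,"ax":0,"ay":0,"az":0,"fingers":44},
    {"x":25,"y":-10,"z":0,"ax":0,"ay":0,"az":0,"fingers":44},
    {"x":15,"y":-25,"z":0,"ax":0,"ay":0,"az":0,"fingers":44},
    {"x":4,"y":-32,"z":0,"ax":0,"ay":0,"az":0,"fingers":44},
    {"x":0,"y":-32,"z":0,"ax":0,"ay":0,"az":0,"fingers":44}
  ]
}}

```text
t: 13.5
eef_pos: [0.5467, -0.0088, 0.0869]
tool_rot: [-0.0, 0.676, 0.737, 0.0]
contact_force: [-0.3, 0.6, -1.8]
gripper_width: 0.601
grasp_force: 42.5
```

>>> {"api": "jog_arm", "payload": {
  "rows": [
    {"x":0,"y":-28,"z":0,"ax":0,"ay":0,"az":0,"fingers":44},
    {"x":0,"y":-16,"z":0,"ax":0,"ay":0,"az":0,"fingers":44},
    {"x":0,"y":-8,"z":0,"ax":0,"ay":0,"az":0,"fingers":44},
    {"x":0,"y":0,"z":10,"ax":0,"ay":0,"az":0,"fingers":44},
    {"x":0,"y":0,"z":10,"ax":0,"ay":0,"az":0,"fingers":44},
    {"x":0,"y":0,"z":5,"ax":0,"ay":0,"az":0,"fingers":44},
    {"x":0,"y":0,"z":0,"ax":0,"ay":0,"az":0,"fingers":44},
    {"x":0,"y":0,"z":0,"ax":0,"ay":0,"az":0,"fingers":44}
  ]
}}

```text
t: 14.3
eef_pos: [0.4962, -0.0147, 0.0611]
tool_rot: [-0.0, 0.677, 0.736, -0.0]
contact_force: [0.7, 0.2, -1.9]
gripper_width: 0.6
grasp_force: 42.5
```

```bash
cat >> h.py <<'E'
def held(z,r,h,pad):
    "jar centre in hand, from the +y edge of its lid top at height z (grasp TCP z=h0 given by caller), and the next pad to +y"
    c=cam("wrist");p=c["pixels"].astype(int)
    col=p[200:330,318:323].mean((1,2)); s=cv2.GaussianBlur(p[200:330,318:323].max(2).mean(1).reshape(-1,1).astype(np.float32),(1,3),0).ravel()
    k=np.where(s>150)[0][0]; e=plane(c,320,200+k-.5,z)
    tx=np.array([-.083,.9966,0]); print("edge row",200+k,"jar centre",((e-tx*r)*1000).round(1)[:2])
    m=((p.max(2)<60)*1); m[:, :200]=0; m[:,440:]=0; m[230:]=0
    for ce,s in blobs(m,600): print("pad",ce,s[:4],(plane(c,*ce,.012)*1000).round(1)[:2])
    return c
E
python3 - <<'E'
from h import *
togo([.4956,-.0145,.0505])
z=bot.get_obs()["eef_pos"][2]-.0375+.080
held(z,.026,0,0)
E
```

```text
t 14.3 pos [ 0.4962 -0.0147  0.0611] F [ 0.7  0.2 -1.9] w 51.2 gf 42.5
shift [ 0.3 -0.6 10.6] turn [-0.03  0.02 -0.02]
edge row 253 jar centre [496.6 -15.6]
pad [317.26  80.45] [262  22 111 118] [487.6  76.1]
pad [316.79 197.19] [270 176  96  54] [493.2   3.2]
```

>>> {"api": "jog_arm", "payload": {
  "rows": [
    {"x":1.5,"y":-1,"z":0,"ax":0,"ay":0,"az":0,"fingers":44},
    {"x":0,"y":0,"z":4,"ax":0,"ay":0,"az":0,"fingers":44},
    {"x":0,"y":0,"z":3,"ax":0,"ay":0,"az":0,"fingers":44},
    {"x":0,"y":0,"z":1.5,"ax":0,"ay":0,"az":0,"fingers":44},
    {"x":0,"y":0,"z":1,"ax":0,"ay":0,"az":0,"fingers":44},
    {"x":0,"y":0,"z":0.5,"ax":0,"ay":0,"az":0,"fingers":44},
    {"x":0,"y":0,"z":0.5,"ax":0,"ay":0,"az":0,"fingers":44},
    {"x":0,"y":0,"z":0,"ax":0,"ay":0,"az":0,"fingers":44}
  ]
}}

```text
t: 15.15
eef_pos: [0.4948, -0.0132, 0.051]
tool_rot: [-0.0, 0.677, 0.736, 0.0]
contact_force: [-0.5, 0.3, -1.8]
gripper_width: 0.59
grasp_force: 42.5
```

>>> {"api": "jog_arm", "payload": {
  "rows": [
    {"x":0,"y":0,"z":0.5,"ax":0,"ay":0,"az":0,"fingers":44},
    {"x":0,"y":0,"z":0.3,"ax":0,"ay":0,"az":0,"fingers":44},
    {"x":0,"y":0,"z":0,"ax":0,"ay":0,"az":0,"fingers":44},
    {"x":0,"y":0,"z":0,"ax":0,"ay":0,"az":0,"fingers":44},
    {"x":0,"y":0,"z":0,"ax":0,"ay":0,"az":0,"fingers":44},
    {"x":0,"y":0,"z":0,"ax":0,"ay":0,"az":0,"fingers":44},
    {"x":0,"y":0,"z":0,"ax":0,"ay":0,"az":0,"fingers":44},
    {"x":0,"y":0,"z":0,"ax":0,"ay":0,"az":0,"fingers":44}
  ]
}}

```text
t: 15.95
eef_pos: [0.4948, -0.0131, 0.0503]
tool_rot: [-0.0, 0.677, 0.736, 0.0]
contact_force: [-1.2, -0.3, 2.2]
gripper_width: 0.602
grasp_force: 42.7
```

>>> {"api": "jog_arm", "payload": {
  "rows": [
    {"x":0,"y":0,"z":0,"ax":0,"ay":0,"az":0,"fingers":50},
    {"x":0,"y":0,"z":0,"ax":0,"ay":0,"az":0,"fingers":54},
    {"x":0,"y":0,"z":0,"ax":0,"ay":0,"az":0,"fingers":60},
    {"x":0,"y":0,"z":0,"ax":0,"ay":0,"az":0,"fingers":70},
    {"x":0,"y":0,"z":0,"ax":0,"ay":0,"az":0,"fingers":85},
    {"x":0,"y":0,"z":0,"ax":0,"ay":0,"az":0,"fingers":85},
    {"x":0,"y":0,"z":-20,"ax":0,"ay":0,"az":0,"fingers":85},
    {"x":0,"y":0,"z":-40,"ax":0,"ay":0,"az":0,"fingers":85}
  ]
}}

```text
t: 16.75
eef_pos: [0.4926, -0.0132, 0.1088]
tool_rot: [-0.002, 0.677, 0.736, -0.002]
contact_force: [0.8, 0.3, -0.5]
gripper_width: 0.997
grasp_force: 0.0
```

>>> {"api": "jog_arm", "payload": {
  "rows": [
    {"x":0,"y":0,"z":-40,"ax":0,"ay":0,"az":0,"fingers":85},
    {"x":0,"y":0,"z":-40,"ax":0,"ay":0,"az":0,"fingers":85},
    {"x":30,"y":20,"z":0,"ax":0,"ay":0,"az":0,"fingers":85},
    {"x":40,"y":25,"z":0,"ax":0,"ay":0,"az":0,"fingers":85},
    {"x":40,"y":25,"z":0,"ax":0,"ay":0,"az":0,"fingers":85},
    {"x":40,"y":25,"z":0,"ax":0,"ay":0,"az":0,"fingers":85},
    {"x":30,"y":25,"z":0,"ax":0,"ay":0,"az":0,"fingers":85},
    {"x":20,"y":15,"z":0,"ax":0,"ay":0,"az":0,"fingers":85}
  ]
}}

```text
t: 17.55
eef_pos: [0.6135, 0.2011, 0.1898]
tool_rot: [-0.0, 0.676, 0.737, 0.0]
contact_force: [-0.0, -0.8, -1.4]
gripper_width: 0.996
grasp_force: 0.0
```

>>> {"api": "jog_arm", "payload": {
  "rows": [
    {"x":20,"y":10,"z":0,"ax":0,"ay":0,"az":0,"fingers":85},
    {"x":10,"y":10,"z":0,"ax":0,"ay":0,"az":0,"fingers":85},
    {"x":0,"y":0,"z":0,"ax":0,"ay":0,"az":0,"fingers":85},
    {"x":0,"y":0,"z":0,"ax":0,"ay":0,"az":0,"fingers":85},
    {"x":0,"y":0,"z":0,"ax":0,"ay":0,"az":0,"fingers":85},
    {"x":0,"y":0,"z":0,"ax":0,"ay":0,"az":0,"fingers":85},
    {"x":0,"y":0,"z":0,"ax":0,"ay":0,"az":0,"fingers":85},
    {"x":0,"y":0,"z":0,"ax":0,"ay":0,"az":0,"fingers":85}
  ]
}}

```text
t: 18.35
eef_pos: [0.6301, 0.2285, 0.1904]
tool_rot: [-0.0, 0.677, 0.736, 0.0]
contact_force: [-0.6, 0.4, 0.1]
gripper_width: 0.997
grasp_force: 0.0
```

Run:
```python
from h import *
c=wlids([.062,.092]); cv2.imwrite("pics/w5.png",c["pixels"][:,:,::-1])
togo([.652,.2475,.022])
```

```text
lid [343.42 171.58] [321 148  47  48] {0.062: [651.2, 248.8], 0.092: [648.1, 255.1]}
lid [162.34 393.58] [154 386  18  14] {0.062: [463.5, -39.7], 0.092: [481.3, -1.4]}
pad [185.69 220.6 ] [157 195  58  52] [480.8 165.7]
t 18.4 pos [0.6301 0.2287 0.1904] F [-0.6  0.8 -1.4] w 85.0 gf 0.0
shift [ 16.9  23.4 168.4] turn [ 0.01 -0.01 -0.02]
```

View pics/w5.png

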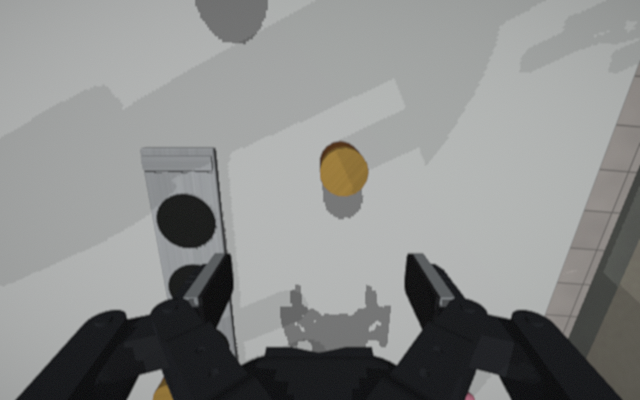

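Wrist view: medium's lid is at (343,171), which puts the jar at (651,249). Pad a is at (186,221).

>>> {"api": "jog_arm", "payload": {
  "rows": [
    {"x":9,"y":11,"z":0,"ax":0,"ay":0,"az":0,"fingers":85},
    {"x":9,"y":11.8,"z":0,"ax":0,"ay":0,"az":0,"fingers":85},
    {"x":0,"y":0,"z":25,"ax":0,"ay":0,"az":0,"fingers":85},
    {"x":0,"y":0,"z":40,"ax":0,"ay":0,"az":0,"fingers":85},
    {"x":0,"y":0,"z":40,"ax":0,"ay":0,"az":0,"fingers":85},
    {"x":0,"y":0,"z":33,"ax":0,"ay":0,"az":0,"fingers":85},
    {"x":0,"y":0,"z":20,"ax":0,"ay":0,"az":0,"fingers":85},
    {"x":0,"y":0,"z":10,"ax":0,"ay":0,"az":0,"fingers":85}
  ]
}}

```text
t: 19.2
eef_pos: [0.6499, 0.2482, 0.0197]
tool_rot: [-0.001, 0.677, 0.736, -0.002]
contact_force: [0.8, -1.0, 1.0]
gripper_width: 0.99
grasp_force: 0.0
```

>>> {"api": "jog_arm", "payload": {
  "rows": [
    {"x":0,"y":0,"z":0,"ax":0,"ay":0,"az":0,"fingers":70},
    {"x":0,"y":0,"z":0,"ax":0,"ay":0,"az":0,"fingers":58},
    {"x":0,"y":0,"z":0,"ax":0,"ay":0,"az":0,"fingers":50},
    {"x":0,"y":0,"z":0,"ax":0,"ay":0,"az":0,"fingers":46},
    {"x":0,"y":0,"z":0,"ax":0,"ay":0,"az":0,"fingers":42},
    {"x":0,"y":0,"z":0,"ax":0,"ay":0,"az":0,"fingers":38},
    {"x":0,"y":0,"z":0,"ax":0,"ay":0,"az":0,"fingers":38},
    {"x":0,"y":0,"z":0,"ax":0,"ay":0,"az":0,"fingers":38}
  ]
}}

```text
t: 20.0
eef_pos: [0.6524, 0.2491, 0.024]
tool_rot: [0.0, 0.677, 0.736, 0.001]
contact_force: [-0.5, 0.3, 6.6]
gripper_width: 0.527
grasp_force: 41.0
```

Run:
```python
from h import *
togo([.488,.0757,.06])
```

```text
t 20.0 pos [0.6524 0.2491 0.024 ] F [-0.5  0.3  6.6] w 45.0 gf 41.0
shift [-159.2 -178.1  -36.6] turn [ 0.13 -0.06 -0.01]
```

>>> {"api": "jog_arm", "payload": {
  "rows": [
    {"x":0,"y":0,"z":-10,"ax":0,"ay":0,"az":0,"fingers":38},
    {"x":0,"y":0,"z":-20,"ax":0,"ay":0,"az":0,"fingers":38},
    {"x":-10,"y":0,"z":-20,"ax":0,"ay":0,"az":0,"fingers":38},
    {"x":-25,"y":0,"z":0,"ax":0,"ay":0,"az":0,"fingers":38},
    {"x":-35,"y":-10,"z":0,"ax":0,"ay":0,"az":0,"fingers":38},
    {"x":-35,"y":-20,"z":0,"ax":0,"ay":0,"az":0,"fingers":38},
    {"x":-30,"y":-25,"z":0,"ax":0,"ay":0,"az":0,"fingers":38},
    {"x":-18,"y":-30,"z":0,"ax":0,"ay":0,"az":0,"fingers":38}
  ]
}}

```text
t: 20.8
eef_pos: [0.5795, 0.0847, 0.0736]
tool_rot: [0.001, 0.679, 0.734, 0.0]
contact_force: [0.3, -0.1, -1.1]
gripper_width: 0.531
grasp_force: 41.2
```

>>> {"api": "jog_arm", "payload": {
  "rows": [
    {"x":-6,"y":-32,"z":0,"ax":0,"ay":0,"az":0,"fingers":38},
    {"x":0,"y":-30,"z":0,"ax":0,"ay":0,"az":0,"fingers":38},
    {"x":0,"y":-20,"z":0,"ax":0,"ay":0,"az":0,"fingers":38},
    {"x":0,"y":-11,"z":5,"ax":0,"ay":0,"az":0,"fingers":38},
    {"x":0,"y":0,"z":10,"ax":0,"ay":0,"az":0,"fingers":38},
    {"x":0,"y":0,"z":10,"ax":0,"ay":0,"az":0,"fingers":38},
    {"x":0,"y":0,"z":0,"ax":0,"ay":0,"az":0,"fingers":38},
    {"x":0,"y":0,"z":0,"ax":0,"ay":0,"az":0,"fingers":38}
  ]
}}

```text
t: 21.6
eef_pos: [0.4879, 0.0754, 0.0466]
tool_rot: [0.0, 0.677, 0.736, -0.0]
contact_force: [-0.2, 0.6, -2.2]
gripper_width: 0.524
grasp_force: 41.2
```

Run:
```python
from h import *
togo([.488,.0757,.0355])
z=bot.get_obs()["eef_pos"][2]-.0235+.062
c=held(z,.023,0,0); cv2.imwrite("pics/w6.png",c["pixels"][:,:,::-1])
```

```text
t 21.6 pos [0.4879 0.0754 0.0466] F [-0.2  0.6 -2.2] w 44.8 gf 41.2
shift [ 0.3  0.2 11.1] turn [-0.02  0.03 -0.02]
edge row 255 jar centre [488.3  74.5]
pad [318.67  79.06] [259  15 120 129] [480.1 166. ]
pad [318.9  204.19] [268 182 102  48] [486.3  93.4]
```

View pics/w6.png

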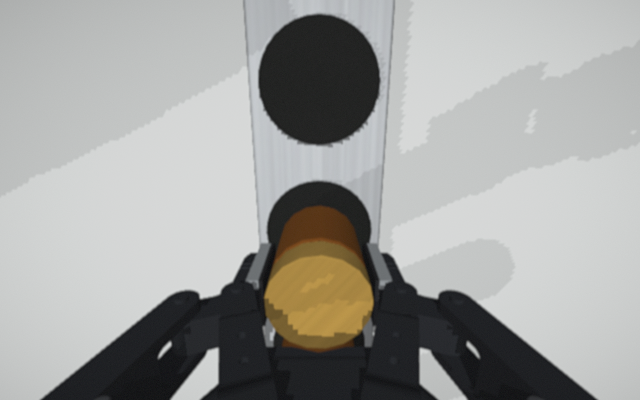

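Medium is held upright at (320,300) above pad b, centred in x, with pad a clear at (319,79).

>>> {"api": "jog_arm", "payload": {
  "rows": [
    {"x":1.5,"y":-0.5,"z":0,"ax":0,"ay":0,"az":0,"fingers":38},
    {"x":0,"y":0,"z":4,"ax":0,"ay":0,"az":0,"fingers":38},
    {"x":0,"y":0,"z":3,"ax":0,"ay":0,"az":0,"fingers":38},
    {"x":0,"y":0,"z":1.5,"ax":0,"ay":0,"az":0,"fingers":38},
    {"x":0,"y":0,"z":1,"ax":0,"ay":0,"az":0,"fingers":38},
    {"x":0,"y":0,"z":0.5,"ax":0,"ay":0,"az":0,"fingers":38},
    {"x":0,"y":0,"z":0,"ax":0,"ay":0,"az":0,"fingers":38},
    {"x":0,"y":0,"z":0,"ax":0,"ay":0,"az":0,"fingers":38}
  ]
}}

```text
t: 22.45
eef_pos: [0.4866, 0.077, 0.0373]
tool_rot: [0.0, 0.677, 0.736, 0.0]
contact_force: [-0.7, 0.5, -1.0]
gripper_width: 0.527
grasp_force: 41.2
```

>>> {"api": "jog_arm", "payload": {
  "rows": [
    {"x":0,"y":0,"z":0.5,"ax":0,"ay":0,"az":0,"fingers":38},
    {"x":0,"y":0,"z":0.5,"ax":0,"ay":0,"az":0,"fingers":38},
    {"x":0,"y":0,"z":0,"ax":0,"ay":0,"az":0,"fingers":38},
    {"x":0,"y":0,"z":0,"ax":0,"ay":0,"az":0,"fingers":38},
    {"x":0,"y":0,"z":0,"ax":0,"ay":0,"az":0,"fingers":38},
    {"x":0,"y":0,"z":0,"ax":0,"ay":0,"az":0,"fingers":38},
    {"x":0,"y":0,"z":0,"ax":0,"ay":0,"az":0,"fingers":38},
    {"x":0,"y":0,"z":0,"ax":0,"ay":0,"az":0,"fingers":38}
  ]
}}

```text
t: 23.25
eef_pos: [0.4865, 0.077, 0.0362]
tool_rot: [-0.0, 0.677, 0.736, 0.0]
contact_force: [0.2, -0.6, -1.5]
gripper_width: 0.527
grasp_force: 41.2
```

>>> {"api": "jog_arm", "payload": {
  "rows": [
    {"x":0,"y":0,"z":0.5,"ax":0,"ay":0,"az":0,"fingers":38},
    {"x":0,"y":0,"z":0.3,"ax":0,"ay":0,"az":0,"fingers":38},
    {"x":0,"y":0,"z":0,"ax":0,"ay":0,"az":0,"fingers":38},
    {"x":0,"y":0,"z":0,"ax":0,"ay":0,"az":0,"fingers":38},
    {"x":0,"y":0,"z":0,"ax":0,"ay":0,"az":0,"fingers":38},
    {"x":0,"y":0,"z":0,"ax":0,"ay":0,"az":0,"fingers":38},
    {"x":0,"y":0,"z":0,"ax":0,"ay":0,"az":0,"fingers":38},
    {"x":0,"y":0,"z":0,"ax":0,"ay":0,"az":0,"fingers":38}
  ]
}}

```text
t: 24.05
eef_pos: [0.4866, 0.077, 0.0359]
tool_rot: [-0.0, 0.677, 0.736, 0.0]
contact_force: [-2.5, 0.3, 6.8]
gripper_width: 0.528
grasp_force: 41.9
```

>>> {"api": "jog_arm", "payload": {
  "rows": [
    {"x":0,"y":0,"z":-0.4,"ax":0,"ay":0,"az":0,"fingers":44},
    {"x":0,"y":0,"z":0,"ax":0,"ay":0,"az":0,"fingers":48},
    {"x":0,"y":0,"z":0,"ax":0,"ay":0,"az":0,"fingers":54},
    {"x":0,"y":0,"z":0,"ax":0,"ay":0,"az":0,"fingers":65},
    {"x":0,"y":0,"z":0,"ax":0,"ay":0,"az":0,"fingers":85},
    {"x":0,"y":0,"z":0,"ax":0,"ay":0,"az":0,"fingers":85},
    {"x":0,"y":0,"z":-20,"ax":0,"ay":0,"az":0,"fingers":85},
    {"x":0,"y":0,"z":-40,"ax":0,"ay":0,"az":0,"fingers":85}
  ]
}}

```text
t: 24.85
eef_pos: [0.4844, 0.0765, 0.0944]
tool_rot: [-0.001, 0.677, 0.736, -0.003]
contact_force: [0.1, 0.6, 0.3]
gripper_width: 0.994
grasp_force: 0.0
```

>>> {"api": "jog_arm", "payload": {
  "rows": [
    {"x":0,"y":0,"z":-45,"ax":0,"ay":0,"az":0,"fingers":85},
    {"x":0,"y":0,"z":-45,"ax":0,"ay":0,"az":0,"fingers":85},
    {"x":-30,"y":25,"z":0,"ax":0,"ay":0,"az":0,"fingers":85},
    {"x":-40,"y":25,"z":0,"ax":0,"ay":0,"az":0,"fingers":85},
    {"x":-40,"y":25,"z":0,"ax":0,"ay":0,"az":0,"fingers":85},
    {"x":-40,"y":25,"z":0,"ax":0,"ay":0,"az":0,"fingers":85},
    {"x":-40,"y":20,"z":0,"ax":0,"ay":0,"az":0,"fingers":85},
    {"x":-40,"y":10,"z":0,"ax":0,"ay":0,"az":0,"fingers":85}
  ]
}}

```text
t: 25.65
eef_pos: [0.6367, -0.1426, 0.1854]
tool_rot: [0.0, 0.677, 0.736, 0.0]
contact_force: [1.1, 1.0, 0.6]
gripper_width: 0.996
grasp_force: 0.0
```

>>> {"api": "jog_arm", "payload": {
  "rows": [
    {"x":-40,"y":5,"z":0,"ax":0,"ay":0,"az":0,"fingers":85},
    {"x":-20,"y":5,"z":0,"ax":0,"ay":0,"az":0,"fingers":85},
    {"x":-10,"y":0,"z":0,"ax":0,"ay":0,"az":0,"fingers":85},
    {"x":0,"y":0,"z":0,"ax":0,"ay":0,"az":0,"fingers":85},
    {"x":0,"y":0,"z":0,"ax":0,"ay":0,"az":0,"fingers":85},
    {"x":0,"y":0,"z":0,"ax":0,"ay":0,"az":0,"fingers":85},
    {"x":0,"y":0,"z":0,"ax":0,"ay":0,"az":0,"fingers":85},
    {"x":0,"y":0,"z":0,"ax":0,"ay":0,"az":0,"fingers":85}
  ]
}}

```text
t: 26.45
eef_pos: [0.6511, -0.2092, 0.1859]
tool_rot: [-0.0, 0.677, 0.736, 0.0]
contact_force: [0.1, 0.0, 0.4]
gripper_width: 0.994
grasp_force: 0.0
```

Run:
```python
from h import *
c=wlids([.046,.110]); cv2.imwrite("pics/w7.png",c["pixels"][:,:,::-1])
togo([.6625,-.240,.012])
```

```text
lid [108.41  42.71] [65  0 87 90] {0.046: [461.6, -97.0], 0.11: [503.1, -104.9]}
lid [160.06 140.06] [118 132  84  16] {0.046: [499.2, -175.9], 0.11: [532.2, -166.0]}
lid [327.15 216.33] [309 198  37  37] {0.046: [662.0, -238.6], 0.11: [658.0, -214.4]}
pad [195.61  64.53] [162  24  49  75] [ 521.8 -104.9]
t 26.5 pos [ 0.651  -0.2095  0.1859] F [-0.1  0.6 -0.2] w 85.0 gf 0.0
shift [-31.4   8.8 173.9] turn [ 0.01 -0.02  0.05]
```

View pics/w7.png

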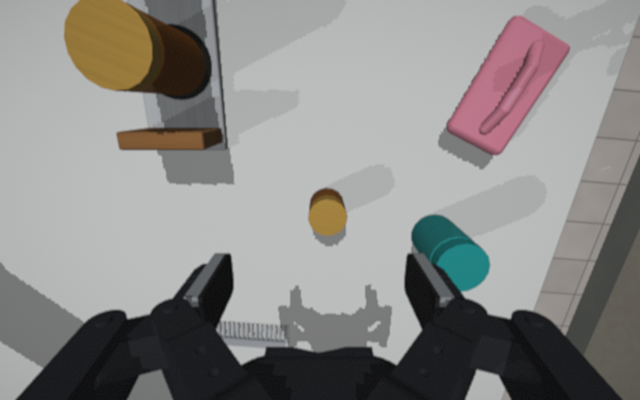

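Wrist view: small's lid is at (327,216), giving a jar position of (662,-239). Turquoise (450,250) is clear to the right, and largest (115,45) stands upright on pad d.

>>> {"api": "jog_arm", "payload": {
  "rows": [
    {"x":-15,"y":4,"z":0,"ax":0,"ay":0,"az":0,"fingers":70},
    {"x":-15.2,"y":4.4,"z":0,"ax":0,"ay":0,"az":0,"fingers":70},
    {"x":0,"y":0,"z":30,"ax":0,"ay":0,"az":0,"fingers":70},
    {"x":0,"y":0,"z":40,"ax":0,"ay":0,"az":0,"fingers":70},
    {"x":0,"y":0,"z":40,"ax":0,"ay":0,"az":0,"fingers":70},
    {"x":0,"y":0,"z":30,"ax":0,"ay":0,"az":0,"fingers":70},
    {"x":0,"y":0,"z":20,"ax":0,"ay":0,"az":0,"fingers":70},
    {"x":0,"y":0,"z":13,"ax":0,"ay":0,"az":0,"fingers":70}
  ]
}}

```text
t: 27.3
eef_pos: [0.6609, -0.2415, 0.0105]
tool_rot: [-0.001, 0.678, 0.735, -0.001]
contact_force: [0.6, -0.5, 0.0]
gripper_width: 0.817
grasp_force: 0.0
```

>>> {"api": "jog_arm", "payload": {
  "rows": [
    {"x":0,"y":0,"z":0,"ax":0,"ay":0,"az":0,"fingers":60},
    {"x":0,"y":0,"z":0,"ax":0,"ay":0,"az":0,"fingers":52},
    {"x":0,"y":0,"z":0,"ax":0,"ay":0,"az":0,"fingers":46},
    {"x":0,"y":0,"z":0,"ax":0,"ay":0,"az":0,"fingers":42},
    {"x":0,"y":0,"z":0,"ax":0,"ay":0,"az":0,"fingers":38},
    {"x":0,"y":0,"z":0,"ax":0,"ay":0,"az":0,"fingers":32},
    {"x":0,"y":0,"z":0,"ax":0,"ay":0,"az":0,"fingers":32},
    {"x":0,"y":0,"z":0,"ax":0,"ay":0,"az":0,"fingers":32}
  ]
}}

```text
t: 28.1
eef_pos: [0.6628, -0.2401, 0.0143]
tool_rot: [0.001, 0.677, 0.736, 0.001]
contact_force: [-0.6, 0.6, 6.1]
gripper_width: 0.456
grasp_force: 40.0
```

Run:
```python
from h import *
togo([.4802,.1668,.06])
```

```text
t 28.1 pos [ 0.6628 -0.2401  0.0143] F [-0.6  0.6  6.1] w 38.9 gf 40.0
shift [ 420.6 -148.   -46.3] turn [0.12 0.04 0.  ]
```

>>> {"api": "jog_arm", "payload": {
  "rows": [
    {"x":0,"y":0,"z":-10,"ax":0,"ay":0,"az":0,"fingers":32},
    {"x":0,"y":0,"z":-20,"ax":0,"ay":0,"az":0,"fingers":32},
    {"x":10,"y":0,"z":-20,"ax":0,"ay":0,"az":0,"fingers":32},
    {"x":25,"y":0,"z":0,"ax":0,"ay":0,"az":0,"fingers":32},
    {"x":35,"y":0,"z":0,"ax":0,"ay":0,"az":0,"fingers":32},
    {"x":40,"y":0,"z":0,"ax":0,"ay":0,"az":0,"fingers":32},
    {"x":40,"y":0,"z":0,"ax":0,"ay":0,"az":0,"fingers":32},
    {"x":40,"y":0,"z":0,"ax":0,"ay":0,"az":0,"fingers":32}
  ]
}}

```text
t: 28.9
eef_pos: [0.6459, -0.0479, 0.0639]
tool_rot: [0.0, 0.677, 0.736, 0.001]
contact_force: [0.8, 0.6, 0.2]
gripper_width: 0.456
grasp_force: 40.3
```

>>> {"api": "jog_arm", "payload": {
  "rows": [
    {"x":40,"y":0,"z":0,"ax":0,"ay":0,"az":0,"fingers":32},
    {"x":40,"y":0,"z":0,"ax":0,"ay":0,"az":0,"fingers":32},
    {"x":40,"y":0,"z":0,"ax":0,"ay":0,"az":0,"fingers":32},
    {"x":40,"y":-5,"z":0,"ax":0,"ay":0,"az":0,"fingers":32},
    {"x":35,"y":-10,"z":0,"ax":0,"ay":0,"az":0,"fingers":32},
    {"x":25,"y":-20,"z":0,"ax":0,"ay":0,"az":0,"fingers":32},
    {"x":10,"y":-30,"z":0,"ax":0,"ay":0,"az":0,"fingers":32},
    {"x":0,"y":-30,"z":0,"ax":0,"ay":0,"az":0,"fingers":32}
  ]
}}

```text
t: 29.7
eef_pos: [0.5309, 0.1745, 0.0636]
tool_rot: [-0.0, 0.675, 0.737, 0.001]
contact_force: [-0.0, -0.3, -0.1]
gripper_width: 0.455
grasp_force: 40.3
```

>>> {"api": "jog_arm", "payload": {
  "rows": [
    {"x":0,"y":-28,"z":0,"ax":0,"ay":0,"az":0,"fingers":32},
    {"x":0,"y":-16,"z":0,"ax":0,"ay":0,"az":0,"fingers":32},
    {"x":0,"y":-8,"z":5,"ax":0,"ay":0,"az":0,"fingers":32},
    {"x":0,"y":0,"z":10,"ax":0,"ay":0,"az":0,"fingers":32},
    {"x":0,"y":0,"z":5,"ax":0,"ay":0,"az":0,"fingers":32},
    {"x":0,"y":0,"z":0,"ax":0,"ay":0,"az":0,"fingers":32},
    {"x":0,"y":0,"z":0,"ax":0,"ay":0,"az":0,"fingers":32},
    {"x":0,"y":0,"z":0,"ax":0,"ay":0,"az":0,"fingers":32}
  ]
}}

```text
t: 30.5
eef_pos: [0.4811, 0.1664, 0.0428]
tool_rot: [0.0, 0.677, 0.736, 0.0]
contact_force: [-0.6, -0.4, -0.7]
gripper_width: 0.455
grasp_force: 40.3
```

Run:
```python
from h import *
togo([.4802,.1652,.026])
z=bot.get_obs()["eef_pos"][2]-.0138+.046
c=held(z,.020,0,0); cv2.imwrite("pics/w8.png",c["pixels"][:,:,::-1])
print(proj(c,np.array([.4802,.1652,.012])))
for p in ([.4802-.0028,.1652+.0339,.012],): print("pad +y edge row",proj(c,np.array(p)))
px=c["pixels"]; print([ (r,px[r,320].tolist()) for r in range(130,215,3)])
```

```text
t 30.5 pos [0.4811 0.1664 0.0428] F [-0.6 -0.4 -0.7] w 38.9 gf 40.3
shift [-1.2 -1.  16.8] turn [ 0.02  0.01 -0.04]
edge row 253 jar centre [481.5 166.1]
pad [317.04 208.09] [266 186 104  44] [478.6 183.1]
(np.float64(317.2852853294714), np.float64(234.88911569884488))
pad +y edge row (np.float64(317.21747536120404), np.float64(182.79996865454626))
[(130, [152, 156, 158]), (133, [155, 158, 161]), (136, [157, 159, 162]), (139, [106, 109, 110]), (142, [97, 99, 101]), (145, [162, 165, 168]), (148, [174, 176, 179]), (151, [174, 177, 180]), (154, [174, 176, 179]), (157, [173, 177, 180]), (160, [174, 176, 179]), (163, [174, 177, 179]), (166, [174, 177, 180]), (169, [172, 176, 179]), (172, [173, 176, 179]), (175, [173, 176, 179]), (178, [173, 177, 179]), (181, [173, 175, 178]), (184, [119, 121, 123]), (187, [32, 31, 31]), (190, [34, 35, 34]), (193, [29, 31, 30]), (196, [33, 33, 32]), (199, [33, 33, 34]), (202, [34, 34, 33]), (205, [34, 35, 34]), (208, [34, 35, 35]), (211, [34, 34, 34]), (214, [58, 40, 29])]
```

View pics/w8.png

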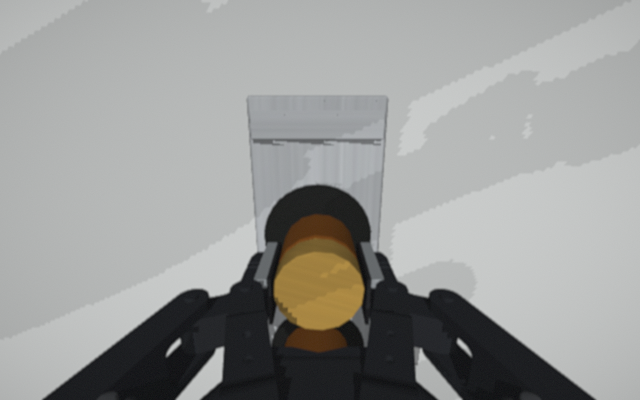

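Small is held upright at (320,290) over pad a; the pad's far edge is at row 185.

>>> {"api": "jog_arm", "payload": {
  "rows": [
    {"x":-2,"y":-1,"z":0,"ax":0,"ay":0,"az":0,"fingers":32},
    {"x":0,"y":0,"z":6,"ax":0,"ay":0,"az":0,"fingers":32},
    {"x":0,"y":0,"z":4,"ax":0,"ay":0,"az":0,"fingers":32},
    {"x":0,"y":0,"z":3,"ax":0,"ay":0,"az":0,"fingers":32},
    {"x":0,"y":0,"z":1.5,"ax":0,"ay":0,"az":0,"fingers":32},
    {"x":0,"y":0,"z":1,"ax":0,"ay":0,"az":0,"fingers":32},
    {"x":0,"y":0,"z":0.5,"ax":0,"ay":0,"az":0,"fingers":32},
    {"x":0,"y":0,"z":0,"ax":0,"ay":0,"az":0,"fingers":32}
  ]
}}

```text
t: 31.35
eef_pos: [0.4797, 0.1645, 0.0268]
tool_rot: [-0.0, 0.677, 0.736, 0.0]
contact_force: [0.2, -0.1, -0.5]
gripper_width: 0.452
grasp_force: 40.3
```

>>> {"api": "jog_arm", "payload": {
  "rows": [
    {"x":0,"y":0,"z":0.5,"ax":0,"ay":0,"az":0,"fingers":32},
    {"x":0,"y":0,"z":0.3,"ax":0,"ay":0,"az":0,"fingers":32},
    {"x":0,"y":0,"z":0,"ax":0,"ay":0,"az":0,"fingers":32},
    {"x":0,"y":0,"z":0,"ax":0,"ay":0,"az":0,"fingers":32},
    {"x":0,"y":0,"z":0,"ax":0,"ay":0,"az":0,"fingers":32},
    {"x":0,"y":0,"z":0,"ax":0,"ay":0,"az":0,"fingers":32},
    {"x":0,"y":0,"z":0,"ax":0,"ay":0,"az":0,"fingers":32},
    {"x":0,"y":0,"z":0,"ax":0,"ay":0,"az":0,"fingers":32}
  ]
}}

```text
t: 32.15
eef_pos: [0.4798, 0.1646, 0.0263]
tool_rot: [-0.0, 0.677, 0.736, 0.0]
contact_force: [-1.8, 0.1, 5.6]
gripper_width: 0.457
grasp_force: 40.8
```

>>> {"api": "jog_arm", "payload": {
  "rows": [
    {"x":0,"y":0,"z":-0.3,"ax":0,"ay":0,"az":0,"fingers":38},
    {"x":0,"y":0,"z":0,"ax":0,"ay":0,"az":0,"fingers":42},
    {"x":0,"y":0,"z":0,"ax":0,"ay":0,"az":0,"fingers":48},
    {"x":0,"y":0,"z":0,"ax":0,"ay":0,"az":0,"fingers":60},
    {"x":0,"y":0,"z":0,"ax":0,"ay":0,"az":0,"fingers":75},
    {"x":0,"y":0,"z":0,"ax":0,"ay":0,"az":0,"fingers":75},
    {"x":0,"y":0,"z":-20,"ax":0,"ay":0,"az":0,"fingers":75},
    {"x":0,"y":0,"z":-40,"ax":0,"ay":0,"az":0,"fingers":75}
  ]
}}

```text
t: 32.95
eef_pos: [0.4777, 0.1637, 0.0849]
tool_rot: [-0.001, 0.677, 0.736, -0.003]
contact_force: [0.3, 0.9, 1.2]
gripper_width: 0.879
grasp_force: 0.0
```

>>> {"api": "jog_arm", "payload": {
  "rows": [
    {"x":0,"y":0,"z":-45,"ax":0,"ay":0,"az":0,"fingers":75},
    {"x":0,"y":0,"z":-45,"ax":0,"ay":0,"az":0,"fingers":75},
    {"x":0,"y":0,"z":-45,"ax":0,"ay":0,"az":0,"fingers":75},
    {"x":35,"y":20,"z":0,"ax":0,"ay":0,"az":0,"fingers":75},
    {"x":40,"y":20,"z":0,"ax":0,"ay":0,"az":0,"fingers":75},
    {"x":40,"y":10,"z":0,"ax":0,"ay":0,"az":0,"fingers":75},
    {"x":40,"y":0,"z":0,"ax":0,"ay":0,"az":0,"fingers":75},
    {"x":40,"y":0,"z":0,"ax":0,"ay":0,"az":0,"fingers":75}
  ]
}}

```text
t: 33.75
eef_pos: [0.5132, 0.3644, 0.2211]
tool_rot: [0.0, 0.677, 0.736, -0.0]
contact_force: [0.8, 0.1, 0.4]
gripper_width: 0.882
grasp_force: 0.0
```

>>> {"api": "jog_arm", "payload": {
  "rows": [
    {"x":40,"y":0,"z":0,"ax":0,"ay":0,"az":0,"fingers":75},
    {"x":40,"y":0,"z":0,"ax":0,"ay":0,"az":0,"fingers":75},
    {"x":20,"y":0,"z":0,"ax":0,"ay":0,"az":0,"fingers":75},
    {"x":0,"y":0,"z":0,"ax":0,"ay":0,"az":0,"fingers":75},
    {"x":0,"y":0,"z":0,"ax":0,"ay":0,"az":0,"fingers":75},
    {"x":0,"y":0,"z":0,"ax":0,"ay":0,"az":0,"fingers":75},
    {"x":0,"y":0,"z":0,"ax":0,"ay":0,"az":0,"fingers":75},
    {"x":0,"y":0,"z":0,"ax":0,"ay":0,"az":0,"fingers":75}
  ]
}}

```text
t: 34.55
eef_pos: [0.5056, 0.4615, 0.2216]
tool_rot: [-0.0, 0.678, 0.735, 0.0]
contact_force: [0.1, -0.0, 0.3]
gripper_width: 0.877
grasp_force: 0.0
```

Run:
```python
from h import *
togo([0.5,0.4,.2])
c=cam("top");p=c["pixels"];hsv=cv2.cvtColor(p,cv2.COLOR_RGB2HSV)
H,S,V=[hsv[...,i].astype(int) for i in range(3)]
m=(H>=14)&(H<=28)&(S>80)&(V>100); r=np.zeros_like(m); r[205:265,240:366]=1
P=[("a",.058,481,162),("b",.074,488.1,72.5),("c",.092,495.8,-17),("d",.110,503.1,-106.7)]
for (ce,s),(n,z,x,y) in zip(sorted(blobs(m&r),key=lambda t:t[0][0]),P): print(n,ce,s[2:],(plane(c,*ce,z)*1000-[x,y,0]).round(1)[:2])
cv2.imwrite("pics/t9.png",cv2.resize(p[130:270,160:420],None,fx=3,fy=3,interpolation=cv2.INTER_CUBIC)[:,:,::-1])
c=cam("scene");cv2.imwrite("pics/s9.png",c["pixels"][:,:,::-1])
```

```text
t 34.55 pos [0.5056 0.4615 0.2216] F [ 0.1 -0.   0.3] w 74.9 gf 0.0
shift [-60.9 -10.5  21.6] turn [ 0.01 -0.01 -0.1 ]
a [263.72 245.43] [ 12  12 118] [-1.2  1. ]
b [290.65 245.46] [12 10 85] [-9.7  5.6]
c [351.08 236.49] [ 19  19 284] [  7.7 -91.3]
```

View pics/t9.png

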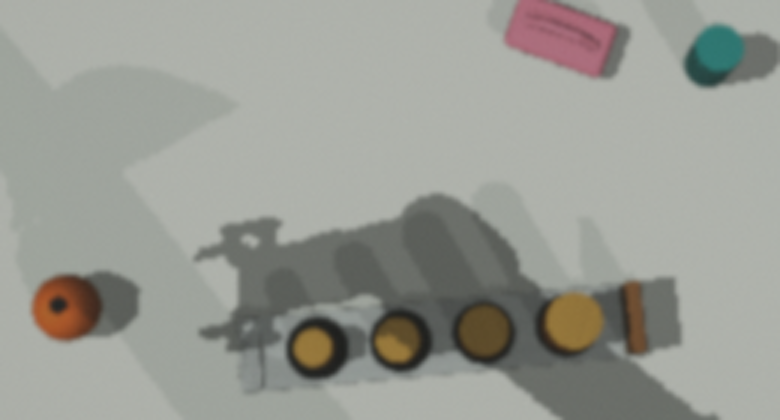

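View pics/s9.png

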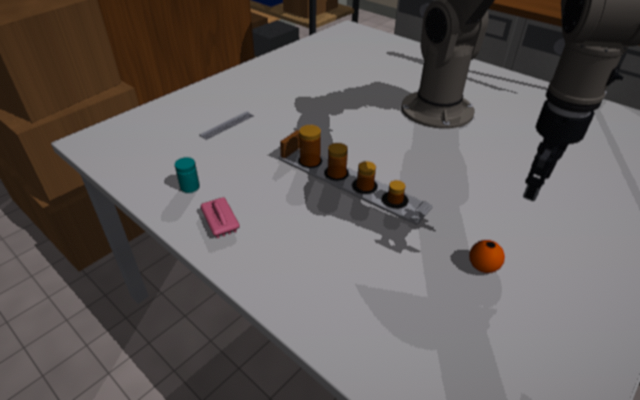

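All four jars stand upright in order. In the top crop they are small (314,347), medium (400,337), large (483,330) and largest (572,322), with the stop at (636,318). Shadow spoiled the b and c masks, so I'll recheck centring with a looser threshold.

Run:
```python
from h import *
c=cam("top");p=c["pixels"];hsv=cv2.cvtColor(p,cv2.COLOR_RGB2HSV)
H,S,V=[hsv[...,i].astype(int) for i in range(3)]
m=(H>=14)&(H<=28)&(S>80)&(V>62); r=np.zeros_like(m); r[205:265,240:366]=1
P=[("a",.058,481,162),("b",.074,488.1,72.5),("c",.092,495.8,-17),("d",.110,503.1,-106.7)]
for (ce,s),(n,z,x,y) in zip(sorted(blobs(m&r),key=lambda t:t[0][0]),P): print(n,ce,s[2:],(plane(c,*ce,z)*1000-[x,y,0]).round(1)[:2])
```

```text
a [263.74 245.5 ] [ 14  14 156] [-1.4  0.9]
b [291.83 243.13] [ 16  15 186] [-2.5  1.9]
c [321.   239.75] [ 17  17 229] [-1.5  1.3]
d [350.62 236.89] [ 20  19 309] [-1.8  1.4]
```

All four are within about 3 mm of their pad centres, and part of that is a bias common to all of them. Handing in.

```bash
python3 -c "
from station import bot
print(bot.hand_in())"
```

```text
the job is handed in; nothing more can be done
None
```

The four amber jars stand upright and released on pads d, c, b and a, from largest beside the end stop to smallest at the far end, each within about 3 mm of its pad's centre; the treat ball was not touched, and the job was handed in at about 35 s (the hand-in returned no verdict).

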